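# Open a worn two-dial document case

## Task

Unlock the grey document case: set the left dial to four dots and the right dial to three dots, pressing each one fully in, then slide the bolt all the way to the left until its tip is drawn clear of the staple, and let go. The lock is worn, so each dial's true setting lies a little to one side of its mark: with the dial pressed lightly, ease it around the mark until you feel it give, then push it home; never force the dials or the bolt. Leave the other things on and around the case where they are.

Things in the scene. Friction and masses are not known exactly. Their poses are not given: they have to be found in the camera images.
- case: Fixed grey steel document case, 226 (x) by 326 (y) by 90 mm high, yawed up to 0.3 rad. Origin: centre of its underside, on the table; x to its back (away from the robot), y left, z up. On its flat top, in its frame: dial axes at x 15, y +85 (left) and -85 mm (right); bolt along y at x -70; a steel staple 18 mm high over the bolt's tip at y -140; a strap 12 mm high at y 50.
- knob_left (a point): On the left dial's vertical axis, 37 mm above the case top while up; x along the pointer, z up. Black bar knob: 36 mm long (x), 14 thick (y), top 11 mm above this point, on a 40 mm round skirt whose top is 21 mm below it. Nose and white line mark the pointer end (+x). Grip across the thickness. It and this point sink as the dial goes in. Groups of one to six dots stand around it.
- dial_left (a joint): Left dial's turn, rad, growing clockwise from above, -0.35 to 5.6, friction 0.03 N m. 0: pointer to the one-dot mark at the back (+x of case); marks follow clockwise every 1.047, so four dots is 3.142 (pointer to front). Starts at 2.0 to 2.7. Worn: the slot that lets the dial in has its middle, unseen, up to 0.24 rad either side of the mark, and admits it within 0.05 of that middle.
- sink_left (a joint): Left dial pressed in, m: 0 up, 0.010 home; friction 1 N, stays when home. Off the slot its key meets after 1 mm a sprung plate (1 N, then 3 N per mm) that stops hard 5 mm on: a light press is about 3.5 mm deep, 6 to 9 N. Over the slot the plate springs up round the key: the push drops to 1 N or less, the dial no longer turns and can be pushed home. Over 25 N on the key forces the lock.
- knob_right (a point): The same point on the right dial, which is built just like the left one.
- dial_right (a joint): Right dial's turn, measured as for the left; three dots is 2.094. It starts at 2.7 to 3.3. Its slot's middle lies up to 0.24 rad either side of the mark, as for the left.
- sink_right (a joint): Right dial pressed in, m, as the left: 0 up, 0.010 home, same friction, sprung plate and 25 N limit. On either dial the limit is passed by pressing hard off the slot, or by twisting on once the key has dropped into the slot (0.5 N m).
- bolt_handle (a point): On the axis of the bolt's upright steel handle, 37 mm above the case top; a round post of 16 mm diameter whose top is 11 mm above this point, on a flat steel bar 20 mm wide whose top is 28 mm below it. x, y, z as the case's; moves with the bolt.
- bolt (a joint): How far the bolt is drawn, m: 0 locked (tip in the staple), 0.040 fully drawn, moving to +y of the case (left). Friction 2 N. While either dial is not home it stops after about 2 mm, with a little give, against the dials; over 25 N there forces the lock.
- stamp: Bystander: wooden hand stamp, 30 mm wide, 62 mm tall, standing on the case top behind and between the dials. Origin at its underside.
- clip: Bystander: black binder clip, 26 mm, 14 mm high, lying on the case top near its left front corner. Origin at its underside.
- volume: Bystander: bound maroon volume, 160 by 220 by 42 mm, lying on the table left of the case. Origin at its underside.
- mug: Bystander: white mug, 95 mm tall, on the table right of the case. Origin at its underside.
- tape: Bystander: roll of brown tape lying flat, 90 mm across, 24 mm high, right of the case. Origin at its underside.
- stapler: Bystander: stapler, 130 mm long, 50 mm tall, behind the case. Origin at its underside.
- weight: Bystander: brass paperweight with a knob, 52 mm across, 42 mm tall, behind the case. Origin at its underside.

How it is judged (in metres and radians):
On the way:
1. both dials pressed home at their true settings (value of joint each of sink_left, sink_right above 0.0085 m), for 0.1 s.
At the end, for the whole second after the job is handed in: Both dials are pressed in at least 8.5 mm of their 10 mm, and the bolt is drawn at least 36 mm of its 40 mm (all of step 1 and value of joint bolt above 0.036 m); the robot touches nothing.
It fails at once if the left dial is forced: more than 25 N on its key (contact force between dial_left_c0 and anything else above 25 N).
It fails at once if the right dial is forced: more than 25 N on its key (contact force between dial_right_c0 and anything else above 25 N).
It fails at once if the bolt is forced against the dials with more than 25 N (contact force between any of bolt_c0, bolt_c1 and anything else above 25 N).
It fails at once if a bystander is moved more than 20 mm (distance of any of stamp, clip, volume, mug, tape, stapler, weight from where it was at the start of the episode above 0.02 m).
It also fails if it takes over 61 s, if anything falls off the work surface, if the arm or the gripper's body presses on something with over 40 N, if the wrist force passes 120 N, or if a joint passes its speed limit or range.

## Robot

A 7-joint arm with a two-finger parallel gripper is mounted at the origin on the work surface. World frame = base frame: x ahead of the robot, y to its left, z up, the work surface at z = 0. Lengths are in m, angles in degrees, forces in N, time in s.
With the tool pointing down it reaches from about 0.4 to 0.85 m from the base axis. Payload 6.9 kg.
Tool frame: the origin (TCP) lies at the centre of the arm's flange, where the gripper is bolted on; the fingertips stand 173 mm ahead of it and the grasp point (between the pads) lies 155 mm ahead of it; z points along the fingers, y is the line along which they close (so a half turn about z gives the same grasp; the last joint's range is limited). The gripper opens to 85 mm and grips with 20 to 120 N. Pads are 22 mm wide; open, the fingers measure 114 mm over their backs; the gripper's body (76 mm by 85 mm) begins 54 mm behind the grasp point. The pads swing forward as they close: fully open they stand 13 mm farther back than shut.
Start: joints at [-62.309, 29.078, -13.613, 85.955, 7.202, 65.827, -8.869], TCP at [0.231, 0.581, 0.405] pointing down, gripper open.
Joint ranges: [-176.47, 176.47], [-13.61, 117.27], [-81.72, 77.17], [0.22, 143.17], [-87.28, 267.28], [10, 112.55], [-165.47, 165.47]. Speed limits (degrees/s): [136.94, 136.94, 180, 180, 180, 180, 180].

## Interface

Orientations are given as a 3x3 rotation matrix whose columns are the frame's x, y, z axes.
In Python, from plant import robot, optics gives the robot as it stands.
- The arm moves only by the tool move_arm, never from a script. Its argument "commands" is a list of rows, each a list of 4 numbers: the shift along the tool's x, y, z in mm, then the turn about the tool's z in degrees. In form: [[dx, dy, dz, spin], ...]. A call has 1 to 20 rows; each row shifts and turns the commanded pose from where the row before left it, along the tool's axes as they then stand; what a row does not reach is not made up. A row lasts 1/8 s, in which the tool goes at most 62.5 mm and 10.7 degrees, less where a joint would pass 70% of its speed; a pose out of reach is approached as far as the arm can. A call is refused whole if a number of a shift passes 62.5 or a number of a turn 10.7, either way. A call with a gripper value outside its range is refused whole. "grip" is the finger opening in mm, from 0 to 85.4, set as the call begins (left out, the last holds). The fingers move at their own pace and stop on an object; the grip force is fixed at half the most. Time passes only in rows, so rows that do not move let the fingers close. It gives the time, the measured TCP pose, the force, the opening and the grip force at its end, in the units of the state.
- robot.get_state(): the state, without advancing time (a new reading comes with each control period).
- optics.snapshot(name): name is "scene" or "top"; returns a dict with "pixels" (384x512x3 uint8, red, green, blue), "fovy" (degrees; the focal length in pixels is half the picture's height over the tangent of half this angle, whatever the lens; pixels are square), "cx", "cy" (the principal point, pixels), "k1" (the pictures are not rectified: a ray, as slopes to the right and down, at radius r is drawn at 1 + k1 r^2 times it, then the intrinsics apply), "R" (3x3) and "t" (3): a world point X has camera coordinates R X + t. Camera axes: x right, y down, z forward; pixel columns grow to the right and rows downward; lengths in m; the calibration is good to about 2 mm. A picture is of the moment at which its call begins. There is no depth.
- robot.job_done(): hands the job in; it is judged then, once.
The state is a dict: "t": time; "joint_pos": joint angles; "joint_velocities": joint speeds; "tau": joint torques, N m; "eef_pos": TCP position; "tool_rot": TCP orientation; "wrist_force": force on the tool from outside, world axes, zero at the start; "torque": the same for the moment, N m; "width": opening from 0.0 (shut) to 1.0 (fully open); "grasp_force": force on a finger pad.
Only numpy, scipy, OpenCV 4.12 (cv2) and the standard library are available. Lean on these libraries where they do the work, as an engineer would, in place of code of your own. Each camera call takes 0.05 s, during which the arm holds its last target. There are 200 camera calls.

## Working session

There is one attempt and no reset: what is moved stays moved. The work goes in short steps, Python scripts to look and compute and a tool call to move; the robot and the scene stay as the last step left them, time stands still between calls to the robot, and variables do not carry over. Pictures are saved under pics/ and viewed, at most 10 in all, crops included, and the job is handed in when it is done.

Besides the shell and the picture viewer there is one more tool, called after "Call:" in YAML: its name, and indented under it one key for each argument. move_arm: Moves the arm, as the interface text tells. Its arguments: {"type":"object","properties":{"commands":{"type":"array"},"grip":{"type":"number"}},"required":["commands"]}

```bash
mkdir -p pics; cat > h.py <<'E'
import numpy as np, cv2, json
from plant import robot, optics
def snap(name,fn):
    s=optics.snapshot(name); np.save(f'pics/{fn}.npy',s,allow_pickle=True)
    cv2.imwrite(f'pics/{fn}.png',cv2.cvtColor(s['pixels'],cv2.COLOR_RGB2BGR)); return s
def load(fn): return np.load(f'pics/{fn}.npy',allow_pickle=True).item()
def cam(s):
    f=s['pixels'].shape[0]/2/np.tan(np.radians(s['fovy'])/2)
    return np.array([[f,0,s['cx']],[0,f,s['cy']],[0,0,1]]),np.array([s['k1'],0,0,0.]),np.array(s['R']),np.array(s['t'])
def proj(s,P):
    K,d,R,t=cam(s); return cv2.projectPoints(np.array(P,float).reshape(-1,1,3),cv2.Rodrigues(R)[0],t,K,d)[0][:,0]
def ray(s,uv,z):
    K,d,R,t=cam(s); n=cv2.undistortPoints(np.array(uv,float).reshape(-1,1,2),K,d)[:,0]
    D=np.c_[n,np.ones(len(n))]@R; C=-R.T@t
    return C+D*((z-C[2])/D[:,2])[:,None]
E
python3 - <<'E'
from h import *
a=snap('scene','scene0');b=snap('top','top0')
for s in(a,b): print(s['fovy'],s['k1'],-np.array(s['R']).T@np.array(s['t']))
st=robot.get_state();print({k:np.round(v,3).tolist() for k,v in st.items()})
E
```

```text
56.270922549722144 -0.023892480108374907 [0.92894641 0.58073235 0.54803961]
52.564856417694045 0.03616920248364613 [0.52711853 0.02524828 1.00876159]
{'t': 0.1, 'joint_pos': [-62.308, 29.119, -13.609, 86.0, 7.204, 65.826, -8.871], 'joint_velocities': [-0.09, 0.02, 0.048, -0.097, -0.019, 0.102, 0.026], 'tau': [-0.004, -62.184, -2.194, -25.02, 0.012, 0.008, -0.0], 'eef_pos': [0.231, 0.581, 0.404], 'tool_rot': [[-0.929, 0.369, -0.0], [0.369, 0.929, -0.001], [-0.0, -0.001, -1.0]], 'wrist_force': [-0.121, -0.184, 0.254], 'torque': [-0.077, -0.024, 0.04], 'grasp_force': 0.0, 'width': 1.0}
```

View pics/top0.png

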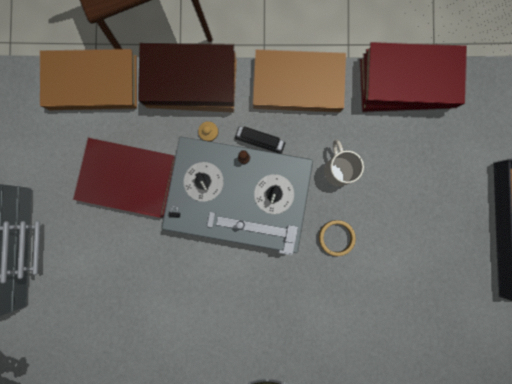

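View pics/scene0.png

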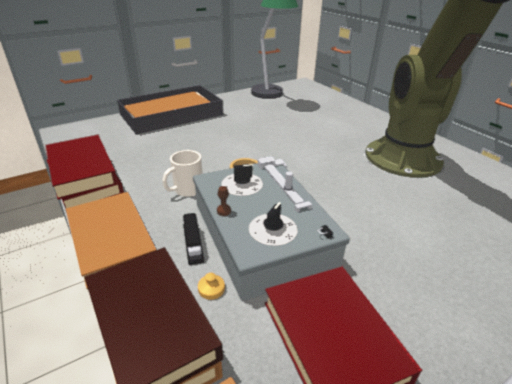

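The top view shows the case centred near (238,195), with the left dial at (204,181), the right dial at (274,194), the bolt handle at (240,226), the stamp at (244,157) and the clip at (174,212). The scene view agrees. Next I'll fit the case pose from the white discs and corners.

```bash
python3 - <<'E'
from h import *
from scipy.optimize import least_squares
s=load('top0');p=s['pixels']
g=p.min(2).astype(np.uint8)
cs=[]
for c in((204,181),(274,194)):
    m=np.zeros(g.shape,np.uint8);cv2.circle(m,c,27,255,-1)
    w=((g>135)&(m>0)).astype(np.uint8)
    pts=np.argwhere(w)[:,::-1].astype(np.float32)
    h=cv2.convexHull(pts); e=cv2.fitEllipse(h); cs.append(e[0]); print(e, len(pts))
cor=[(179,137),(312,158),(163,232)]
print('discs world',ray(s,cs,.091).round(4)); print('corners',ray(s,cor,.09).round(4))
D=ray(s,cs,.091)[:,:2]; d=D[0]-D[1]; print('dist',np.linalg.norm(d)); yaw=np.arctan2(-d[0],d[1])
Rz=np.array([[np.cos(yaw),-np.sin(yaw)],[np.sin(yaw),np.cos(yaw)]])
o=D.mean(0)-Rz@[.015,0]; print('yaw',yaw,'o',o)
W=lambda x,y,z:np.r_[o+Rz@[x,y],.09+z]
np.savez('case.npz',o=o,yaw=yaw)
q=[W(.113,.163,0),W(.113,-.163,0),W(-.113,.163,0),W(-.113,-.163,0),W(.015,.085,.048),W(.015,-.085,.048),W(-.07,-.14,.018),W(-.07,.05,.012)]
print(proj(s,q).round(1))
im=cv2.cvtColor(p,cv2.COLOR_RGB2BGR)[120:260,150:325]
im=cv2.resize(im,None,fx=4,fy=4,interpolation=cv2.INTER_CUBIC)
for u in proj(s,q): cv2.circle(im,tuple(int(v) for v in ((u-[150,120])*4+2)),3,(0,0,255),-1)
cv2.imwrite('pics/crop0.png',im)
E
```

```text
((203.1921844482422, 181.3040313720703), (39.0722541809082, 39.37431335449219), 81.78764343261719) 829
((273.7913818359375, 193.6712188720703), (40.14352798461914, 40.49806594848633), 105.92947387695312) 956
discs world [[ 0.6083  0.1512  0.091 ]
 [ 0.5798 -0.0161  0.091 ]]
corners [[ 0.7142  0.2105  0.09  ]
 [ 0.6653 -0.1067  0.09  ]
 [ 0.4883  0.2439  0.09  ]]
dist 0.16973109647233653
yaw -0.1684179664644038 o [0.57927653 0.07009249]
[[178.5 135.4]
 [313.2 158.8]
 [160.6 229. ]
 [297.4 253.3]
 [200.3 179.4]
 [274.8 192.5]
 [291.5 233.7]
 [210.6 219.3]]
```

View pics/crop0.png

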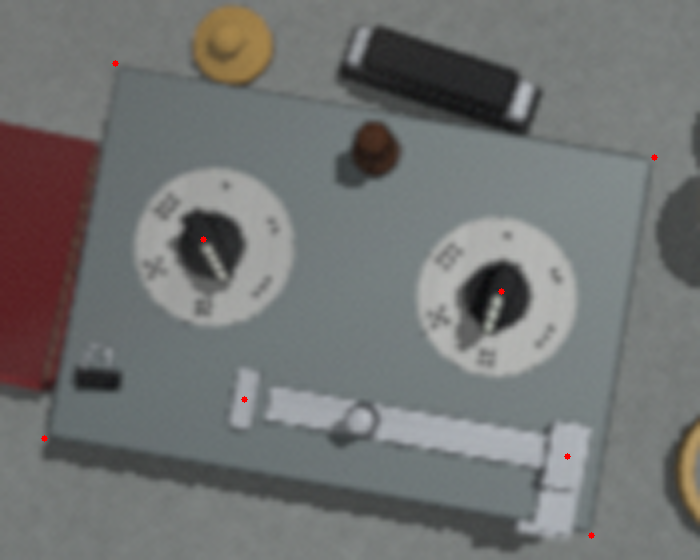

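```bash
cat >> h.py <<'E'
C=lambda:np.load('case.npz')
def W(x,y,z):
    c=C();k=c['yaw'];return np.r_[c['o']+np.array([[np.cos(k),-np.sin(k)],[np.sin(k),np.cos(k)]])@[x,y],.09+z]
def delta(tgt,head):  # tgt: grasp point world; head: world heading (deg, ccw) for tool x
    st=robot.get_state();R=np.array(st['tool_rot']);e=np.array(st['eef_pos'])
    d=R.T@(np.array(tgt)+[0,0,.155]-e)*1000
    h=np.degrees(np.arctan2(R[1,0],R[0,0])); sp=-((head-h+180)%360-180)
    print('t',st['t'],'eef',e.round(4),'head',round(h,2),'delta mm',d.round(1),'spin',round(sp,2))
E
python3 - <<'E'
from h import *
from scipy.optimize import least_squares
s=load('top0');a=load('scene0')
cor=np.array([(179.3,136.5),(312.8,159.7),(297.3,253.3),(162.3,229)])
m=np.array([(203.19,181.3),(273.79,193.67)])
def w(p,x,y,z):
    c,n=np.cos(p[2]),np.sin(p[2]);return [p[0]+c*x-n*y,p[1]+n*x+c*y,.09+z]
f=lambda p:np.r_[(proj(s,[w(p,.113,.163,0),w(p,.113,-.163,0),w(p,-.113,-.163,0),w(p,-.113,.163,0)])-cor).ravel(),2*(proj(s,[w(p,.015,.085,.001),w(p,.015,-.085,.001)])-m).ravel()]
c=C();r=least_squares(f,[*c['o'],c['yaw']],loss='soft_l1');print(r.x,r.fun.round(1))
np.savez('case.npz',o=r.x[:2],yaw=r.x[2])
g=s['pixels'].min(2)
for y in(.085,-.085):
    k=W(.015,y,.048);u=proj(s,[k])[0]
    yy,xx=np.mgrid[:384,:512];d=np.hypot(xx-u[0],yy-u[1]);M=(d<11)&(g>105)
    pts=np.c_[xx,yy][:0];P=np.c_[xx[M],yy[M]]; wt=g[M].astype(float)-100
    X=ray(s,P,.138)[:,:2]-k[:2]; rad=np.hypot(*X.T); 
    mu=(X*wt[:,None]).sum(0)/wt.sum(); _,V=np.linalg.eigh(np.cov(X.T,aweights=wt)); v=V[:,1]*np.sign(V[:,1]@mu)
    h=np.degrees(np.arctan2(v[1],v[0]));h2=np.degrees(np.arctan2(mu[1],mu[0]))
    print('knob',k.round(4),len(P),'mean',mu.round(4),'head pca',h.round(1),'head mean',h2.round(1),'dial rad',np.radians((np.degrees(r.x[2])-h)%360).round(3),np.radians((np.degrees(r.x[2])-h2)%360).round(3))
print('bolt',W(-.07,0,0),'scene knobs',proj(a,[W(.015,.085,.048),W(.015,-.085,.048)]).round())
im=cv2.cvtColor(a['pixels'],cv2.COLOR_RGB2BGR)[150:300,180:360];im=cv2.resize(im,None,fx=4,fy=4,interpolation=cv2.INTER_CUBIC)
q=[W(x,y,0) for x in(.113,-.113) for y in(.163,-.163)]+[W(.015,y,z) for y in(.085,-.085) for z in(.001,.048)]+[W(-.07,.05,.012),W(-.07,-.14,.018)]
for u in proj(a,q): cv2.circle(im,tuple(int(v) for v in ((u-[180,150])*4+2)),3,(0,0,255),-1)
cv2.imwrite('pics/crop1.png',im)
delta(W(.015,.085,.037),212)
E
```

```text
[ 0.5789872   0.06986025 -0.16871261] [-0.7 -1.   0.5 -0.7  0.2  0.1 -1.6  0.2  0.1  0.2  0.3  0.3]
knob [0.608  0.1511 0.138 ] 148 mean [0.0065 0.0062] head pca 128.8 head mean 43.4 dial rad 3.866 5.357
knob [ 0.5795 -0.0165  0.138 ] 153 mean [ 0.0042 -0.0067] head pca -146.5 head mean -58.0 dial rad 2.388 0.843
bolt [0.50998107 0.08161419 0.09      ] scene knobs [[274. 209.]
 [241. 165.]]
t 0.1 eef [0.2306 0.5807 0.404 ] head 158.35 delta mm [-509.3 -259.9  122.4] spin -53.65
```

View pics/crop1.png

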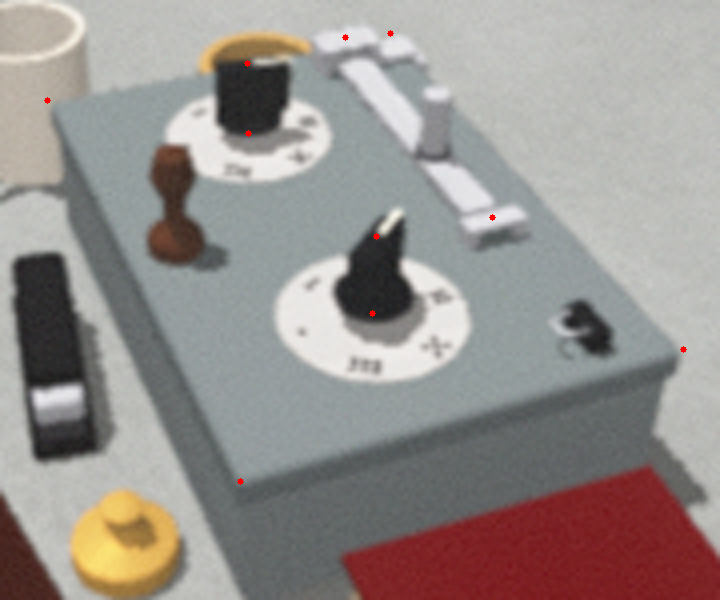

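The model lands on the features in both views: the left knob near crop (377,237), the right near (248,63), and the strap and staple match too. I'll move above the left knob.

Call:
move_arm:
  commands:
    - [-25,-13,3,0]
    - [-42,-22,6,0]
    - [-42,-22,6,0]
    - [-42,-22,6,0]
    - [-42,-22,6,0]
    - [-42,-22,6,0]
    - [-42,-22,6,0]
    - [-42,-22,6,0]
    - [-42,-22,6,0]
    - [-42,-22,6,0]
    - [-42,-22,6,0]
    - [-42,-22,6,0]
    - [-22,-5,3,0]
    - [0,0,0,-10.4]
    - [0,0,0,-10.4]
    - [0,0,0,-10.4]
    - [0,0,0,-10.4]
    - [0,0,0,-10.4]
    - [0,0,0,0]
  grip: 50

```text
t: 2.48
eef_pos: [0.6077, 0.1511, 0.3322]
tool_rot: [[-0.864, -0.504, -0.001], [-0.504, 0.864, 0.0], [0.001, 0.001, -1.0]]
wrist_force: [0.2, -0.1, -0.6]
width: 0.586
grasp_force: 0.0
```

```bash
python3 - <<'E'
from h import *
delta(W(.015,.085,.037),210)
E
```

```text
t 2.475 eef [0.6077 0.1511 0.3322] head -149.73 delta mm [-0.3 -0.2 50.2] spin 0.27
```

Call:
move_arm:
  commands:
    - [0,0,16,0]
    - [0,0,16,0]
    - [0,0,10,0]
    - [0,0,6,0]
    - [0,0,0,0]

```text
t: 3.1
eef_pos: [0.6077, 0.1516, 0.2842]
tool_rot: [[-0.863, -0.505, -0.001], [-0.505, 0.863, -0.0], [0.001, 0.0, -1.0]]
wrist_force: [1.2, 0.2, 0.3]
width: 0.587
grasp_force: 0.0
```

Call:
move_arm:
  commands:
    - [0,0,0,0]
    - [0,0,0,0]
    - [0,0,0,0]
    - [0,0,0,0]
    - [0,0,0,0]
    - [0,0,0,0]
  grip: 5

```text
t: 3.85
eef_pos: [0.6075, 0.1521, 0.2847]
tool_rot: [[-0.863, -0.506, -0.0], [-0.506, 0.863, 0.001], [0.0, 0.001, -1.0]]
wrist_force: [-4.1, 4.2, 0.1]
width: 0.153
grasp_force: 62.3
```

```bash
python3 - <<'E'
from h import *
delta(W(.015,.085,.037),210); print(robot.get_state()['torque'])
snap('top','top1'); im=cv2.imread('pics/top1.png')[120:260,150:325];cv2.imwrite('pics/c2.png',cv2.resize(im,None,fx=4,fy=4,interpolation=cv2.INTER_CUBIC))
E
```

```text
t 3.85 eef [0.6075 0.1521 0.2847] head -149.61 delta mm [-0.  -1.1  2.7] spin 0.39
[ 0.83857709  0.52010505 -0.02072119]
```

Call:
move_arm:
  commands:
    - [0,0,0,5]
    - [0,0,0,9]
    - [0,0,0,9]
    - [0,0,0,0]
    - [0,0,1,0]
    - [0,0,1,0]
    - [0,0,0,0]

```text
t: 4.78
eef_pos: [0.6072, 0.1528, 0.283]
tool_rot: [[-0.992, -0.129, -0.001], [-0.129, 0.992, 0.002], [0.001, 0.002, -1.0]]
wrist_force: [-5.0, 6.6, 3.4]
width: 0.149
grasp_force: 62.7
```

Call:
move_arm:
  commands:
    - [0,0,1,0]
    - [0,0,0.5,0]
    - [0,0,0,0]

```text
t: 5.15
eef_pos: [0.6072, 0.1528, 0.2819]
tool_rot: [[-0.992, -0.129, -0.0], [-0.129, 0.992, 0.002], [0.0, 0.002, -1.0]]
wrist_force: [-6.3, 5.5, 6.3]
width: 0.147
grasp_force: 63.1
```

Call:
move_arm:
  commands:
    - [0,0,0.4,0]
    - [0,0,0,1]
    - [0,0,0,1]
    - [0,0,0,0]

```text
t: 5.65
eef_pos: [0.6072, 0.1529, 0.2813]
tool_rot: [[-0.996, -0.094, -0.0], [-0.094, 0.996, 0.002], [0.0, 0.002, -1.0]]
wrist_force: [-5.4, 5.2, 4.0]
width: 0.152
grasp_force: 62.8
```

Call:
move_arm:
  commands:
    - [0,0,0,0.5]
    - [0,0,0,0.5]
    - [0,0,0,0]

```text
t: 6.02
eef_pos: [0.6072, 0.1529, 0.2809]
tool_rot: [[-0.997, -0.077, -0.001], [-0.077, 0.997, 0.002], [0.001, 0.002, -1.0]]
wrist_force: [-4.0, 6.6, 1.2]
width: 0.151
grasp_force: 62.4
```

```bash
python3 - <<'E'
from h import *
delta(W(.015,.085,.037),180); s=robot.get_state();print(s['torque'],s['wrist_force'])
E
```

```text
t 6.025 eef [0.6072 0.1529 0.2809] head -175.57 delta mm [-0.7 -1.8 -1.1] spin 4.43
[ 1.2093135   0.83837342 -0.0146375 ] [-4.01648092  6.58337224  1.1543328 ]
```

Call:
move_arm:
  commands:
    - [0,0,1,0]
    - [0,0,0,0]
    - [0,0,0,0]

```text
t: 6.4
eef_pos: [0.6072, 0.1529, 0.2798]
tool_rot: [[-0.997, -0.077, -0.001], [-0.077, 0.997, 0.002], [0.001, 0.002, -1.0]]
wrist_force: [-3.6, 5.9, 0.4]
width: 0.148
grasp_force: 62.4
```

Force has dropped to 0.4 N as it sinks, so the key is in the slot. Pushing home.

Call:
move_arm:
  commands:
    - [0,0,1.5,0]
    - [0,0,1.5,0]
    - [0,0,1,0]
    - [0,0,0.5,0]
    - [0,0,0,0]

```text
t: 7.02
eef_pos: [0.6072, 0.1529, 0.2755]
tool_rot: [[-0.997, -0.077, -0.001], [-0.077, 0.997, 0.002], [0.001, 0.002, -1.0]]
wrist_force: [-4.0, 6.6, 2.0]
width: 0.152
grasp_force: 62.7
```

Call:
move_arm:
  commands:
    - [0,0,0.6,0]
    - [0,0,0,0]

```text
t: 7.28
eef_pos: [0.6072, 0.1529, 0.2755]
tool_rot: [[-0.997, -0.077, -0.0], [-0.077, 0.997, 0.002], [0.0, 0.002, -1.0]]
wrist_force: [-6.7, 5.2, 6.0]
width: 0.149
grasp_force: 63.4
```

Call:
move_arm:
  commands:
    - [0,0,0.7,0]
    - [0,0,0,0]
    - [0,0,0,0]

```text
t: 7.65
eef_pos: [0.6071, 0.1529, 0.2754]
tool_rot: [[-0.997, -0.077, -0.0], [-0.077, 0.997, 0.002], [-0.0, 0.002, -1.0]]
wrist_force: [-6.9, 5.8, 10.9]
width: 0.159
grasp_force: 64.1
```

Call:
move_arm:
  commands:
    - [0,0,-1.2,0]
    - [0,0,0,0]
    - [0,0,0,0]
    - [0,0,0,0]
  grip: 50

```text
t: 8.15
eef_pos: [0.6079, 0.1511, 0.275]
tool_rot: [[-0.997, -0.075, -0.0], [-0.075, 0.997, -0.0], [0.0, -0.0, -1.0]]
wrist_force: [-0.3, -0.4, -0.4]
width: 0.588
grasp_force: 0.0
```

Call:
move_arm:
  commands:
    - [0,0,-15,0]
    - [0,0,-25,0]
    - [0,0,-18,0]
    - [0,0,0,0]

```text
t: 8.65
eef_pos: [0.6082, 0.1517, 0.3355]
tool_rot: [[-0.997, -0.076, 0.004], [-0.076, 0.997, 0.001], [-0.004, 0.001, -1.0]]
wrist_force: [0.2, -0.7, -1.2]
width: 0.589
grasp_force: 0.0
```

```bash
python3 - <<'E'
from h import *
delta(W(.015,-.085,.037)+[0,.001,0],163)
E
```

```text
t 8.65 eef [0.6082 0.1517 0.3355] head -175.65 delta mm [  41.5 -164.5   53.2] spin 21.35
```

Call:
move_arm:
  commands:
    - [6,-24,0,0]
    - [9,-36,0,0]
    - [10,-40,0,0]
    - [9.5,-38,0,0]
    - [7,-26.5,0,0]
    - [0,0,0,7]
    - [0,0,0,7.2]
    - [0,0,0,7.2]
    - [0,0,0,0]
    - [0,0,0,0]

```text
t: 9.9
eef_pos: [0.5788, -0.0156, 0.3329]
tool_rot: [[-0.957, 0.29, -0.0], [0.29, 0.957, -0.0], [0.0, -0.0, -1.0]]
wrist_force: [-0.4, -0.1, 0.4]
width: 0.588
grasp_force: 0.0
```

```bash
python3 - <<'E'
from h import *
delta(W(.015,-.085,.037)+[0,.001,0],163)
E
```

```text
t 9.9 eef [ 0.5788 -0.0156  0.3329] head 163.12 delta mm [-0.7  0.4 50.9] spin 0.12
```

Call:
move_arm:
  commands:
    - [-0.7,0,16,0]
    - [0,0,16,0]
    - [0,0,11,0]
    - [0,0,6,0]
    - [0,0,0,0]

```text
t: 10.52
eef_pos: [0.5795, -0.0159, 0.2836]
tool_rot: [[-0.956, 0.293, -0.001], [0.293, 0.956, 0.0], [0.001, -0.0, -1.0]]
wrist_force: [0.3, 0.3, -0.7]
width: 0.586
grasp_force: 0.0
```

Call:
move_arm:
  commands:
    - [0,0,0,0]
    - [0,0,0,0]
    - [0,0,0,0]
    - [0,0,0,0]
    - [0,0,0,0]
    - [0,0,0,0]
  grip: 5

```text
t: 11.28
eef_pos: [0.5799, -0.0144, 0.2847]
tool_rot: [[-0.956, 0.292, 0.002], [0.292, 0.956, 0.002], [-0.001, 0.002, -1.0]]
wrist_force: [1.6, 5.5, -0.2]
width: 0.152
grasp_force: 62.4
```

```bash
python3 - <<'E'
from h import *
delta(W(.015,-.085,.037)+[0,.001,0],163);s=robot.get_state();print(s['torque'],s['wrist_force'])
E
```

```text
t 11.275 eef [ 0.5799 -0.0144  0.2847] head 163.04 delta mm [ 0.1 -1.1  2.7] spin 0.04
[ 0.90057416 -0.21774897 -0.02683817] [ 1.64168685  5.50190847 -0.17490556]
```

Call:
move_arm:
  commands:
    - [0,0,0,-5]
    - [0,0,0,-9]
    - [0,0,0,-9]
    - [0,0,0,-9]
    - [0,0,0,-9]
    - [0,0,0,-9]
    - [0,0,0,0]
    - [0,0,0,0]

```text
t: 12.28
eef_pos: [0.5801, -0.0146, 0.2847]
tool_rot: [[-0.838, -0.545, 0.002], [-0.545, 0.838, 0.002], [-0.003, 0.001, -1.0]]
wrist_force: [1.8, 5.1, -0.9]
width: 0.15
grasp_force: 62.2
```

Call:
move_arm:
  commands:
    - [0,0,1,0]
    - [0,0,1,0]
    - [0,0,1,0]
    - [0,0,0.5,0]
    - [0,0,0,0]

```text
t: 12.9
eef_pos: [0.58, -0.0145, 0.2819]
tool_rot: [[-0.838, -0.545, 0.003], [-0.545, 0.838, 0.002], [-0.003, -0.0, -1.0]]
wrist_force: [-0.2, 4.7, 5.5]
width: 0.148
grasp_force: 63.1
```

Call:
move_arm:
  commands:
    - [0,0,0.5,0]
    - [0,0,0,-1]
    - [0,0,0,-1]
    - [0,0,0,0]

```text
t: 13.4
eef_pos: [0.58, -0.0145, 0.2816]
tool_rot: [[-0.819, -0.574, 0.003], [-0.574, 0.819, 0.002], [-0.003, -0.0, -1.0]]
wrist_force: [-0.1, 5.2, 6.6]
width: 0.15
grasp_force: 63.3
```

Call:
move_arm:
  commands:
    - [0,0,0,-1]
    - [0,0,0,-1]
    - [0,0,0,0]

```text
t: 13.78
eef_pos: [0.58, -0.0145, 0.2815]
tool_rot: [[-0.798, -0.602, 0.003], [-0.602, 0.798, 0.002], [-0.003, -0.0, -1.0]]
wrist_force: [-0.9, 5.8, 7.1]
width: 0.152
grasp_force: 63.3
```

Call:
move_arm:
  commands:
    - [0,0,0,-1]
    - [0,0,0,-1]
    - [0,0,0,0]

```text
t: 14.15
eef_pos: [0.58, -0.0145, 0.2816]
tool_rot: [[-0.777, -0.63, 0.003], [-0.63, 0.777, 0.002], [-0.003, -0.001, -1.0]]
wrist_force: [-2.1, 5.1, 7.7]
width: 0.154
grasp_force: 63.3
```

Call:
move_arm:
  commands:
    - [0,0,0,-1]
    - [0,0,0,-1]
    - [0,0,0,0]

```text
t: 14.52
eef_pos: [0.58, -0.0145, 0.2816]
tool_rot: [[-0.754, -0.656, 0.003], [-0.656, 0.754, 0.002], [-0.003, -0.001, -1.0]]
wrist_force: [-0.2, 5.2, 6.6]
width: 0.15
grasp_force: 63.3
```

Call:
move_arm:
  commands:
    - [0,0,0,-1]
    - [0,0,0,-1]
    - [0,0,0,0]

```text
t: 14.9
eef_pos: [0.58, -0.0145, 0.2816]
tool_rot: [[-0.731, -0.682, 0.003], [-0.682, 0.731, 0.002], [-0.003, -0.001, -1.0]]
wrist_force: [-1.3, 5.4, 7.9]
width: 0.148
grasp_force: 63.3
```

Call:
move_arm:
  commands:
    - [0,0,0,-1]
    - [0,0,0,-1]
    - [0,0,0,0]

```text
t: 15.28
eef_pos: [0.58, -0.0145, 0.2816]
tool_rot: [[-0.707, -0.708, 0.003], [-0.708, 0.707, 0.002], [-0.003, -0.001, -1.0]]
wrist_force: [-0.2, 5.3, 6.5]
width: 0.149
grasp_force: 63.3
```

Call:
move_arm:
  commands:
    - [0,0,0,-1]
    - [0,0,0,-1]
    - [0,0,0,0]

```text
t: 15.65
eef_pos: [0.58, -0.0145, 0.2816]
tool_rot: [[-0.682, -0.732, 0.003], [-0.732, 0.682, 0.002], [-0.003, -0.001, -1.0]]
wrist_force: [-1.4, 4.5, 7.5]
width: 0.15
grasp_force: 63.3
```

Call:
move_arm:
  commands:
    - [0,0,0,-1]
    - [0,0,0,-1]
    - [0,0,0,0]

```text
t: 16.02
eef_pos: [0.58, -0.0145, 0.2816]
tool_rot: [[-0.656, -0.755, 0.003], [-0.755, 0.656, 0.002], [-0.003, -0.001, -1.0]]
wrist_force: [0.3, 4.7, 6.4]
width: 0.149
grasp_force: 63.3
```

Call:
move_arm:
  commands:
    - [0,0,0,-1]
    - [0,0,0,-1]
    - [0,0,0,0]

```text
t: 16.4
eef_pos: [0.58, -0.0145, 0.2816]
tool_rot: [[-0.629, -0.777, 0.003], [-0.777, 0.629, 0.002], [-0.003, -0.001, -1.0]]
wrist_force: [-1.1, 4.7, 7.8]
width: 0.153
grasp_force: 63.3
```

Call:
move_arm:
  commands:
    - [0,0,0,-1]
    - [0,0,0,-1]
    - [0,0,0,0]

```text
t: 16.77
eef_pos: [0.58, -0.0145, 0.2814]
tool_rot: [[-0.601, -0.799, 0.003], [-0.799, 0.601, 0.002], [-0.003, -0.001, -1.0]]
wrist_force: [1.3, 6.0, 1.9]
width: 0.151
grasp_force: 62.6
```

Force has dropped to 1.9 N at a dial setting of about 117°. I'll test with a 1 mm push.

Call:
move_arm:
  commands:
    - [0,0,0,-0.3]
    - [0,0,1,0]
    - [0,0,0,0]
    - [0,0,0,0]

```text
t: 17.27
eef_pos: [0.5801, -0.0146, 0.2798]
tool_rot: [[-0.597, -0.802, 0.002], [-0.802, 0.597, 0.002], [-0.003, -0.001, -1.0]]
wrist_force: [0.7, 6.4, 0.7]
width: 0.148
grasp_force: 62.4
```

Call:
move_arm:
  commands:
    - [0,0,1.5,0]
    - [0,0,1.5,0]
    - [0,0,1,0]
    - [0,0,0.5,0]
    - [0,0,0,0]

```text
t: 17.9
eef_pos: [0.5801, -0.0145, 0.2757]
tool_rot: [[-0.597, -0.802, 0.003], [-0.802, 0.597, 0.002], [-0.003, -0.001, -1.0]]
wrist_force: [0.6, 4.2, 3.5]
width: 0.148
grasp_force: 63.1
```

Call:
move_arm:
  commands:
    - [0,0,0.7,0]
    - [0,0,0,0]

```text
t: 18.15
eef_pos: [0.5801, -0.0145, 0.2751]
tool_rot: [[-0.597, -0.802, 0.003], [-0.802, 0.597, 0.001], [-0.003, -0.001, -1.0]]
wrist_force: [0.2, 5.1, 5.1]
width: 0.15
grasp_force: 63.1
```

Call:
move_arm:
  commands:
    - [0,0,0.6,0]
    - [0,0,0,0]

```text
t: 18.4
eef_pos: [0.58, -0.0145, 0.275]
tool_rot: [[-0.597, -0.802, 0.003], [-0.802, 0.597, 0.001], [-0.003, -0.002, -1.0]]
wrist_force: [-1.5, 4.7, 10.5]
width: 0.152
grasp_force: 63.8
```

Call:
move_arm:
  commands:
    - [0,0,0.5,0]
    - [0,0,0,0]

```text
t: 18.65
eef_pos: [0.58, -0.0144, 0.275]
tool_rot: [[-0.597, -0.802, 0.003], [-0.802, 0.597, 0.001], [-0.003, -0.002, -1.0]]
wrist_force: [-3.0, 5.3, 13.8]
width: 0.152
grasp_force: 64.4
```

Call:
move_arm:
  commands:
    - [0,0,-1.5,0]
    - [0,0,0,0]
    - [0,0,0,0]
    - [0,0,0,0]
  grip: 50

```text
t: 19.15
eef_pos: [0.5795, -0.0162, 0.2741]
tool_rot: [[-0.599, -0.801, -0.001], [-0.801, 0.599, -0.0], [0.0, 0.0, -1.0]]
wrist_force: [0.4, 0.6, 0.2]
width: 0.586
grasp_force: 0.0
```

Call:
move_arm:
  commands:
    - [0,0,-15,0]
    - [0,0,-25,0]
    - [0,0,-18,0]
    - [0,0,0,10]
    - [0,0,0,10.6]
    - [0,0,0,10.6]
    - [0,0,0,10.6]
    - [0,0,0,10.6]
    - [0,0,0,10.6]
    - [0,0,0,0]

```text
t: 20.4
eef_pos: [0.5796, -0.0155, 0.3334]
tool_rot: [[-0.986, 0.168, 0.001], [0.168, 0.986, -0.0], [-0.001, 0.0, -1.0]]
wrist_force: [-0.3, -0.0, -0.2]
width: 0.583
grasp_force: 0.0
```

```bash
python3 - <<'E'
from h import *
s=load('top0');X=ray(s,[(241.0,223.9)],.138)[0];c=C();k=c['yaw'];d=X[:2]-c['o']
print('case frame',(np.array([[np.cos(k),np.sin(k)],[-np.sin(k),np.cos(k)]])@d).round(4),X.round(4))
y=(np.array([-np.sin(k),np.cos(k)])@d)
T=W(-.07,y,.037)+[0.0003,.0015,0];print(T);delta(T,170.3)
E
```

```text
case frame [-0.067  -0.0224] [0.5092 0.059  0.138 ]
[0.50652152 0.06104223 0.127     ]
t 20.4 eef [ 0.5796 -0.0155  0.3334] head 170.35 delta mm [84.9 63.2 51.3] spin 0.05
```

Call:
move_arm:
  commands:
    - [15,11,0,0]
    - [30,22,0,0]
    - [27,20,0,0]
    - [12,10,0,0]
    - [0,0,0,0]
    - [0,0,15,0]
    - [0,0,16,0]
    - [0,0,12,0]
    - [0,0,6,0]
    - [0,0,0,0]

```text
t: 21.65
eef_pos: [0.5075, 0.0602, 0.2828]
tool_rot: [[-0.986, 0.17, -0.001], [0.17, 0.986, -0.0], [0.001, -0.0, -1.0]]
wrist_force: [0.7, -0.3, 0.2]
width: 0.585
grasp_force: 0.0
```

Call:
move_arm:
  commands:
    - [0,0,0,0]
    - [0,0,0,0]
    - [0,0,0,0]
    - [0,0,0,0]
    - [0,0,0,0]
    - [0,0,0,0]
  grip: 5

```text
t: 22.4
eef_pos: [0.5079, 0.0636, 0.2844]
tool_rot: [[-0.986, 0.166, 0.003], [0.166, 0.986, 0.004], [-0.003, 0.005, -1.0]]
wrist_force: [1.3, 10.5, -0.2]
width: 0.164
grasp_force: 58.4
```

```bash
python3 - <<'E'
from h import *
delta(W(-.07,-.022,.037),170.3);s=robot.get_state();print(s['torque'],s['wrist_force'],s['width'])
E
```

```text
t 22.4 eef [0.5079 0.0636 0.2844] head 170.44 delta mm [ 1.  -3.9  2.3] spin 0.14
[ 2.00927066 -0.11080856 -0.01276595] [ 1.32635457 10.50991915 -0.17798854] 0.16417301865592948
```

Call:
move_arm:
  commands:
    - [0,2,0,0]
    - [0,2,0,0]
    - [0,1,0,0]
    - [0,0,0,0]

```text
t: 22.9
eef_pos: [0.5083, 0.0648, 0.2843]
tool_rot: [[-0.985, 0.17, 0.001], [0.17, 0.985, -0.001], [-0.001, -0.001, -1.0]]
wrist_force: [-1.3, 0.1, 7.6]
width: 0.165
grasp_force: 59.3
```

Call:
move_arm:
  commands:
    - [0,1.5,0,0]
    - [0,1.5,0,0]
    - [0,0,0,0]

```text
t: 23.28
eef_pos: [0.5088, 0.0677, 0.2843]
tool_rot: [[-0.985, 0.17, 0.001], [0.17, 0.985, -0.001], [-0.001, -0.001, -1.0]]
wrist_force: [-2.2, -1.5, 8.0]
width: 0.164
grasp_force: 59.3
```

Call:
move_arm:
  commands:
    - [0,1.5,-1,0]
    - [0,1.5,0,0]
    - [0,0,0,0]

```text
t: 23.65
eef_pos: [0.5095, 0.0711, 0.2844]
tool_rot: [[-0.986, 0.17, 0.0], [0.17, 0.986, -0.0], [-0.0, -0.0, -1.0]]
wrist_force: [1.9, -2.2, -2.1]
width: 0.162
grasp_force: 58.9
```

Both dials are clearly home, because the bolt has passed 7 mm at friction force only. Continuing.

Call:
move_arm:
  commands:
    - [0,2.5,0,0]
    - [0,2.5,0,0]
    - [0,2.5,0,0]
    - [0,2.5,0,0]
    - [0,2.5,0,0]
    - [0,2.5,0,0]
    - [0,2.5,0,0]
    - [0,2.5,0,0]
    - [0,0,0,0]

```text
t: 24.78
eef_pos: [0.5129, 0.0914, 0.2844]
tool_rot: [[-0.986, 0.169, 0.001], [0.169, 0.986, 0.0], [-0.001, 0.001, -1.0]]
wrist_force: [5.5, -1.0, -3.3]
width: 0.169
grasp_force: 58.6
```

Call:
move_arm:
  commands:
    - [0,2,0,0]
    - [0,2,0,0]
    - [0,2,0,0]
    - [0,2,0,0]
    - [0,2,0,0]
    - [0,0,0,0]

```text
t: 25.52
eef_pos: [0.5146, 0.1011, 0.2844]
tool_rot: [[-0.986, 0.169, 0.001], [0.169, 0.986, 0.0], [-0.001, 0.0, -1.0]]
wrist_force: [5.4, -1.9, -3.6]
width: 0.167
grasp_force: 58.7
```

Call:
move_arm:
  commands:
    - [0,1,0,0]
    - [0,1,0,0]
    - [0,0,0,0]

```text
t: 25.9
eef_pos: [0.5149, 0.1029, 0.2844]
tool_rot: [[-0.986, 0.169, 0.001], [0.169, 0.986, 0.0], [-0.001, 0.0, -1.0]]
wrist_force: [5.1, -3.8, -4.5]
width: 0.16
grasp_force: 58.7
```

Call:
move_arm:
  commands:
    - [0,0.7,0,0]
    - [0,0,0,0]

```text
t: 26.15
eef_pos: [0.515, 0.1035, 0.2844]
tool_rot: [[-0.986, 0.169, 0.001], [0.169, 0.986, 0.0], [-0.001, 0.0, -1.0]]
wrist_force: [4.0, -2.2, -3.0]
width: 0.165
grasp_force: 58.7
```

Call:
move_arm:
  commands:
    - [0,0.7,0,0]
    - [0,0.7,0,0]
    - [0,0,0,0]

```text
t: 26.52
eef_pos: [0.5152, 0.1042, 0.2844]
tool_rot: [[-0.985, 0.17, 0.0], [0.17, 0.985, -0.001], [-0.0, -0.001, -1.0]]
wrist_force: [3.8, -4.4, -2.3]
width: 0.166
grasp_force: 58.9
```

Call:
move_arm:
  commands:
    - [0,0,0,0]
    - [0,0,0,0]
    - [0,0,0,0]
    - [0,0,0,0]
  grip: 50

```text
t: 27.02
eef_pos: [0.5149, 0.1051, 0.2844]
tool_rot: [[-0.986, 0.169, -0.0], [0.169, 0.986, 0.0], [0.0, 0.0, -1.0]]
wrist_force: [0.5, -0.3, -0.2]
width: 0.585
grasp_force: 0.0
```

Call:
move_arm:
  commands:
    - [0,0,-15,0]
    - [0,0,-25,0]
    - [0,0,-30,0]
    - [0,0,-20,0]
    - [25,0,0,0]
    - [40,0,0,0]
    - [40,0,0,0]
    - [0,0,0,0]
    - [0,0,0,0]

```text
t: 28.15
eef_pos: [0.4121, 0.1227, 0.3753]
tool_rot: [[-0.986, 0.169, 0.002], [0.169, 0.986, 0.0], [-0.002, 0.001, -1.0]]
wrist_force: [0.6, 0.3, 0.0]
width: 0.583
grasp_force: 0.0
```

```bash
python3 - <<'E'
from h import *
s=snap('top','top9');snap('scene','scene9');
I=[cv2.resize(cv2.imread(f'pics/{n}.png')[a:b,c:d],(400,400*(b-a)//(d-c))) for n,a,b,c,d in(('top9',100,270,70,370),('scene9',140,320,150,400))]
cv2.imwrite('pics/fin.png',np.vstack(I)); print(robot.get_state()['wrist_force'])
E
```

```text
[-0.10470066  0.46292379 -0.93526543]
```

View pics/fin.png

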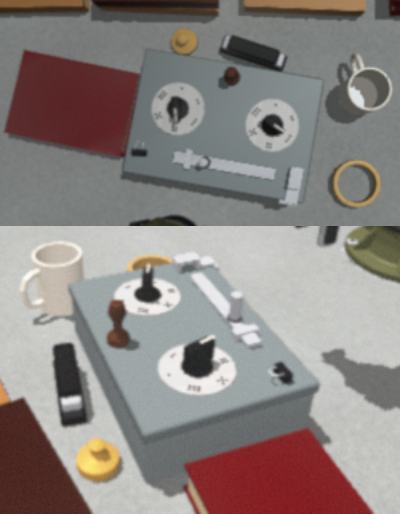

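The picture shows the bolt tip drawn clear of the staple at (275,173) to (295,185). The handle, at (205,162), is about 40 mm left of its start. Both dials are in and the bystanders are in place. Handing in.

```bash
python3 -c "
from plant import robot
print(robot.job_done())"
```

```text
the job is handed in; nothing more can be done
None
```

The job is handed in with both dials pressed home, the bolt drawn about 40 mm until its tip was clear of the staple, and the arm clear of everything; `job_done()` returned no verdict.

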